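# Lay the leaning chocolate bars in the tray, all the same way round

### The job

Take the two chocolate bars leaning on the sloping stand and lay one in each of the two empty pockets of the black tray, nuts up and with the round end in the pocket's cut-cornered end, so that all three bars lie the same way round as the one already there. Keep hold of each bar until it is down in its pocket, flat on the floor of the tray, then let go: do not drop it in. Leave the bar already in the tray and the other things on the table where they are.

Things in the scene. Friction and masses are not known exactly. Their poses are not given: they have to be found in the camera images.
- bar_a: chocolate bar topped with nuts, 120 long x 44 wide x 36 high, 0.2 kg, sides upright; one end square, the other a half round (radius 22). Origin: middle of its plain underside; x to the round end, z out of the nutty top. Starts on the stand, underside on the slope, round end uphill, left or right by chance.
- bar_b: chocolate bar topped with nuts, 120 long x 44 wide x 36 high, 0.2 kg, sides upright; one end square, the other a half round (radius 22). Origin: middle of its plain underside; x to the round end, z out of the nutty top. Starts on the stand, underside on the slope, round end downhill, left or right by chance.
- bar_c: a third bar of the same shape and axes, already lying correctly in the middle pocket of the tray; it is to stay there.
- tray: black tray, fixed, 154 (x) x 236 (y) x 14 high. Origin: centre of its underside, z up. Three pockets at y = +80, 0, -80, each 130 long (x), 52 wide, 10 deep, floor 4 above the table, 28 wide ribs between. Their +x ends have cut corners to suit a bar's round end; their -x ends are square.
- stand: aluminium sloping stand, fixed, 170 deep x 270 wide x 110 high. Origin: on the table under its centre; x level, uphill (away from the robot), z up. Slope 28 degrees, its surface 65 high over the origin. Bars lie lengthwise up the slope at y = +60 and -60, their centres 10 uphill of its middle, lower ends against two 14 high pins.
- jar: glass jar with a steel lid, 56 across, 85 high, between stand and tray towards the far side; origin at the centre of its underside. Bystander.
- bowl: steel bowl, 120 across, 55 high; origin at the centre of its underside. Bystander.
- spatula: spatula lying on the table between stand and tray; origin about its middle, x along it. Bystander.
- brush: brush lying on the table behind the tray or stand; origin about its middle, x along it. Bystander.
- scraper: steel scraper with a wooden grip, 85 x 110 x 15, lying on the table at the far side; origin at the centre of its underside. Bystander.
- bar_a_round (a point): the tip of bar_a's round end, on its underside (60 from the origin along x)
- bar_a_square (a point): the middle of bar_a's square end, on its underside (60 from the origin along -x)
- bar_b_round (a point): the tip of bar_b's round end, on its underside (60 from the origin along x)
- bar_b_square (a point): the middle of bar_b's square end, on its underside (60 from the origin along -x)
- tray_left_round (a point): on the floor of the empty pocket at the tray's y = +80: where the round tip of a bar belongs (tray x = +60)
- tray_left_square (a point): on the floor of the empty pocket at the tray's y = +80: where the middle of a bar's square end belongs (tray x = -60)
- tray_right_round (a point): on the floor of the empty pocket at the tray's y = -80: where the round tip of a bar belongs (tray x = +60)
- tray_right_square (a point): on the floor of the empty pocket at the tray's y = -80: where the middle of a bar's square end belongs (tray x = -60)
Things that resemble listed ones, but are neither listed nor needed, are in the scene too. Leave any orange or red look-alike of the bar_a alone.

How it is judged (in metres and radians):
On the way, in this order (a step that is already met when the one before it is completed fails the run):
1. one bar is down in an empty pocket, right way round, while the fingers still hold it (((((distance between bar_a_round and tray_left_round below 0.008 m and distance between bar_a_square and tray_left_square below 0.008 m and angle between bar_a's own z axis and vertical below 0.06 rad) or (distance between bar_a_round and tray_right_round below 0.008 m and distance between bar_a_square and tray_right_square below 0.008 m and angle between bar_a's own z axis and vertical below 0.06 rad)) and contact force between the fingers and bar_a above 1 N) or (((distance between bar_b_round and tray_left_round below 0.008 m and distance between bar_b_square and tray_left_square below 0.008 m and angle between bar_b's own z axis and vertical below 0.06 rad) or (distance between bar_b_round and tray_right_round below 0.008 m and distance between bar_b_square and tray_right_square below 0.008 m and angle between bar_b's own z axis and vertical below 0.06 rad)) and contact force between the fingers and bar_b above 1 N))), for 0.1 s.
2. both bars are down in pockets, right way round, while the fingers still hold the second (((distance between bar_a_round and tray_left_round below 0.008 m and distance between bar_a_square and tray_left_square below 0.008 m and angle between bar_a's own z axis and vertical below 0.06 rad) or (distance between bar_a_round and tray_right_round below 0.008 m and distance between bar_a_square and tray_right_square below 0.008 m and angle between bar_a's own z axis and vertical below 0.06 rad)) and ((distance between bar_b_round and tray_left_round below 0.008 m and distance between bar_b_square and tray_left_square below 0.008 m and angle between bar_b's own z axis and vertical below 0.06 rad) or (distance between bar_b_round and tray_right_round below 0.008 m and distance between bar_b_square and tray_right_square below 0.008 m and angle between bar_b's own z axis and vertical below 0.06 rad)) and (contact force between the fingers and bar_a above 1 N or contact force between the fingers and bar_b above 1 N)), for 0.1 s.
At the end, for the whole second after the job is handed in: bar_a and bar_b lie at rest, one in each empty pocket (either way about): round tip and square end each within 8 mm of the pocket's points for them, nuts up, level within 0.06 rad; third bar level and within 15 mm of its start; jar, bowl, spatula, brush and scraper within 30 mm of theirs ((((distance between bar_a_round and tray_left_round below 0.008 m and distance between bar_a_square and tray_left_square below 0.008 m and angle between bar_a's own z axis and vertical below 0.06 rad) and (distance between bar_b_round and tray_right_round below 0.008 m and distance between bar_b_square and tray_right_square below 0.008 m and angle between bar_b's own z axis and vertical below 0.06 rad)) or ((distance between bar_a_round and tray_right_round below 0.008 m and distance between bar_a_square and tray_right_square below 0.008 m and angle between bar_a's own z axis and vertical below 0.06 rad) and (distance between bar_b_round and tray_left_round below 0.008 m and distance between bar_b_square and tray_left_square below 0.008 m and angle between bar_b's own z axis and vertical below 0.06 rad))) and linear speed of each of bar_a, bar_b below 0.02 m/s and angular speed of each of bar_a, bar_b below 0.2 rad/s and distance of bar_c from where it was at the start of the episode below 0.015 m and angle between bar_c's own z axis and vertical below 0.06 rad and distance of each of jar, bowl, spatula, brush, scraper from where it was at the start of the episode below 0.03 m); the robot touches nothing.
It fails at once if the bar already in the tray is shifted more than 15 mm (distance of bar_c from where it was at the start of the episode above 0.015 m).
It fails at once if a bystander (jar, bowl, spatula, brush, scraper) is shifted more than 30 mm (distance of any of jar, bowl, spatula, brush, scraper from where it was at the start of the episode above 0.03 m).
It also fails if it takes over 67 s, if anything falls off the work surface, if the arm or the gripper's body presses on something with over 40 N, if the wrist force passes 120 N, or if a joint passes its speed limit or range.

### The arm

A 6-joint arm with a two-finger parallel gripper is mounted at the origin on the work surface. World frame = base frame: x ahead of the robot, y to its left, z up, the work surface at z = 0. Lengths are in m, angles in degrees, forces in N, time in s.
With the tool pointing down it reaches from about 0.3 to 0.75 m from the base axis. Payload 8.5 kg.
Tool frame: the origin (TCP) lies midway between the tips of the shut fingers; the grasp point (between the pads) lies 19 mm behind it (env.grasp_offset is the distance from the TCP to the grasp point, in m); z points along the fingers, y is the line along which they close (so a half turn about z gives the same grasp; the last joint's range is limited). The gripper opens to 85 mm and grips with 20 to 120 N. Pads are 22 mm wide; open, the fingers measure 114 mm over their backs; the gripper's body (76 mm by 85 mm) begins 54 mm behind the grasp point. The pads swing forward as they close: fully open they stand 13 mm farther back than shut.
Start: joints at [-89.169, 21.807, 74.336, -0, 83.858, -12.336], TCP at [0.125, -0.536, 0.231] pointing down, gripper open.
Joint ranges: [-178.18, 178.18], [-50.72, 133.34], [12.68, 142.11], [-81.47, 261.47], [9.98, 163.14], [-165.26, 165.26]. Speed limits (degrees/s): [136.94, 136.94, 180, 180, 180, 180].

### API

Orientations are given as a 3x3 rotation matrix whose columns are the frame's x, y, z axes.
In Python, from rig import env gives the robot as it stands.
- The arm moves only by the tool servo_tool, never from a script. Its argument "deltas" is text: rows parted by semicolons, each of 7 numbers parted by spaces: the opening, from 0 (shut) to 1 (fully open), then the shift along the tool's x, y, z in mm, then the turn, a rotation vector about the tool's x, y, z in rad. A call has 1 to 8 rows; each row shifts and turns the commanded pose from where the row before left it, along the tool's axes as they then stand; what a row does not reach is not made up. A row lasts 1/12 s, in which the tool goes at most 41.7 mm and 7.16 degrees, less where a joint would pass 70% of its speed; a pose out of reach is approached as far as the arm can. A call is refused whole if a number of a shift passes 41.7 or a number of a turn 0.125, either way. A call with a gripper value outside its range is refused whole. The fingers move at their own pace and stop on an object; "newtons" is the grip in N (left out, the last holds). Time passes only in rows, so rows that do not move let the fingers close. It gives the time, the measured TCP pose, the force, the opening and the grip force at its end, in the units of the state.
- env.observe(): the state, without advancing time (a new reading comes with each control period).
- env.get_image(name): name is "side" or "top" or "wrist"; returns a dict with "img" (384x512x3 uint8, red, green, blue), "depth" (384x512 float32, m along the optical axis (not along the pixel's ray), 0 where there is no reading), "camera_matrix" (3x3 intrinsics, pixels), "D" ([k1, k2, p1, p2, k3] as OpenCV has them; the pictures are not rectified), "world_to_cam" (4x4, takes a point from world to camera coordinates). Camera axes: x right, y down, z forward; pixel columns grow to the right and rows downward; lengths in m; the calibration is good to about 2 mm. A picture is of the moment at which its call begins.
- env.close_job(): hands the job in; it is judged then, once.
Trained networks look in a picture, given as the dict that the camera call returned (one of the last four; its "shot" number tells which), for a name from the list of things; names that differ only in an ending like _2 or _b are one class to them, and where a whole thing is asked for, a point or a joint stands for the part that bears it (a point fixed in the world has none). Each returns a list of dicts, best first, with "conf" (0 to 1); they miss things now and then, are a little off and sometimes report something else, mostly with a low value. They report only what shows in the picture. A call takes as long as a camera call. They do not tell look-alikes from the thing itself.
- env.spot_in(name, picture): "bbox" ([centre column, centre row, width, height] in pixels, round what is visible of it).
- env.spot_point(name, picture): "uv" ([column, row] in pixels: a listed point, or the origin of a listed thing).
The state is a dict: "time_s": time; "q": joint angles; "qvel": joint speeds; "joint_efforts": joint torques, N m; "position": TCP position; "tool_rot": TCP orientation; "ft_force": force on the tool from outside, world axes, zero at the start; "wrist_torque": the same for the moment, N m; "grip_width": finger opening in m; "gripper_force": force on a finger pad.
Only numpy, scipy, OpenCV 4.12 (cv2) and the standard library are available. Lean on these libraries where they do the work, as an engineer would, in place of code of your own. Each camera call takes 0.05 s, during which the arm holds its last target. There are 200 camera calls.

## Working session

There is one attempt and no reset: what is moved stays moved. The work goes in short steps, Python scripts to look and compute and a tool call to move; the robot and the scene stay as the last step left them, time stands still between calls to the robot, and variables do not carry over. Pictures are saved under pics/ and viewed, at most 10 in all, crops included, and the job is handed in when it is done.

Besides the shell and the picture viewer there is one more tool, called after "Request:" as a command line: name --argument value ..., lists and objects as JSON in quotes. servo_tool: Moves the arm, as the interface text tells. Its arguments: {"type":"object","properties":{"deltas":{"type":"string"},"newtons":{"type":"number"}},"required":["deltas"]}

```bash
ls; mkdir -p pics
python3 - <<'E'
from rig import env
import cv2,numpy as np
o=env.observe();print(o['time_s'],o['position'],o['tool_rot'],o['grip_width'],env.grasp_offset)
ims=[]
for n in('top','side'):
    p=env.get_image(n);ims.append(p['img'])
    print(n,p['camera_matrix'].tolist() if hasattr(p['camera_matrix'],'tolist') else p['camera_matrix'],p['D'],np.round(p['world_to_cam'],4).tolist())
    for t in('bar_a','tray','stand','jar','bowl','spatula','brush','scraper'):
        print(t,[(np.round(d['bbox']).tolist(),round(d['conf'],2)) for d in env.spot_in(t,p)][:5])
    for t in('bar_a_round','bar_a_square','tray_left_round','tray_left_square','tray_right_round','tray_right_square','tray','stand'):
        print(t,[(np.round(d['uv'],1).tolist(),round(d['conf'],2)) for d in env.spot_point(t,p)][:5])
    cv2.imwrite(f'pics/{n}0.png',cv2.resize(p['img'],(800,600),interpolation=cv2.INTER_CUBIC)[...,::-1])
E
```

```text
pics
0.0 [ 0.12528851 -0.53525086  0.23072828] [[ 9.73710595e-01  2.27788668e-01 -7.46157218e-06]
 [ 2.27788453e-01 -9.73709628e-01  1.40784065e-03]
 [ 3.13424743e-04 -1.37252902e-03 -9.99999009e-01]] 0.08528119043914524 0.0187
top [[349.27381915298946, 0.0, 254.7130692762506], [0.0, 349.27381915298946, 191.9404828289525], [0.0, 0.0, 1.0]] [-0.07188533  0.          0.          0.          0.        ] [[0.0174, -0.9998, -0.0098, 0.0254], [-0.9901, -0.0159, -0.1393, 0.5279], [0.1392, 0.0122, -0.9902, 0.917], [0.0, 0.0, 0.0, 1.0]]
bar_a [([211.0, 188.0, 18.0, 50.0], 0.96), ([129.0, 254.0, 44.0, 23.0], 0.86), ([166.0, 182.0, 23.0, 46.0], 0.85), ([360.0, 195.0, 48.0, 22.0], 0.75), ([270.0, 218.0, 22.0, 105.0], 0.65)]
tray [([355.0, 195.0, 66.0, 85.0], 0.88)]
stand [([191.0, 184.0, 100.0, 76.0], 0.67), ([356.0, 195.0, 69.0, 90.0], 0.36)]
jar [([265.0, 111.0, 15.0, 31.0], 0.72), ([164.0, 185.0, 23.0, 46.0], 0.23)]
bowl [([364.0, 271.0, 44.0, 48.0], 0.62)]
spatula [([266.0, 220.0, 24.0, 104.0], 0.68), ([167.0, 182.0, 23.0, 44.0], 0.57), ([356.0, 194.0, 66.0, 90.0], 0.46), ([222.0, 106.0, 36.
[... 1240 characters left out ...]
07.0], 0.64)]
jar [([208.0, 174.0, 18.0, 34.0], 0.58)]
bowl []
spatula [([285.0, 223.0, 79.0, 42.0], 0.8)]
brush [([256.0, 153.0, 45.0, 29.0], 0.63)]
scraper [([179.0, 202.0, 42.0, 28.0], 0.77), ([313.0, 177.0, 79.0, 46.0], 0.3)]
bar_a_round [([305.9, 298.5], 0.85), ([179.4, 224.1], 0.83), ([244.3, 320.8], 0.61), ([340.8, 168.9], 0.2), ([313.2, 174.9], 0.15)]
bar_a_square [([281.8, 268.4], 0.97), ([201.6, 337.1], 0.89), ([206.5, 260.1], 0.86)]
tray_left_round [([324.7, 188.6], 0.87)]
tray_left_square [([339.1, 167.7], 0.86)]
tray_right_round [([281.6, 180.8], 0.96)]
tray_right_square [([298.5, 155.3], 0.87)]
tray [([310.2, 174.2], 0.62), ([300.9, 156.9], 0.46)]
stand [([213.8, 249.8], 0.83)]
```

View pics/top0.png

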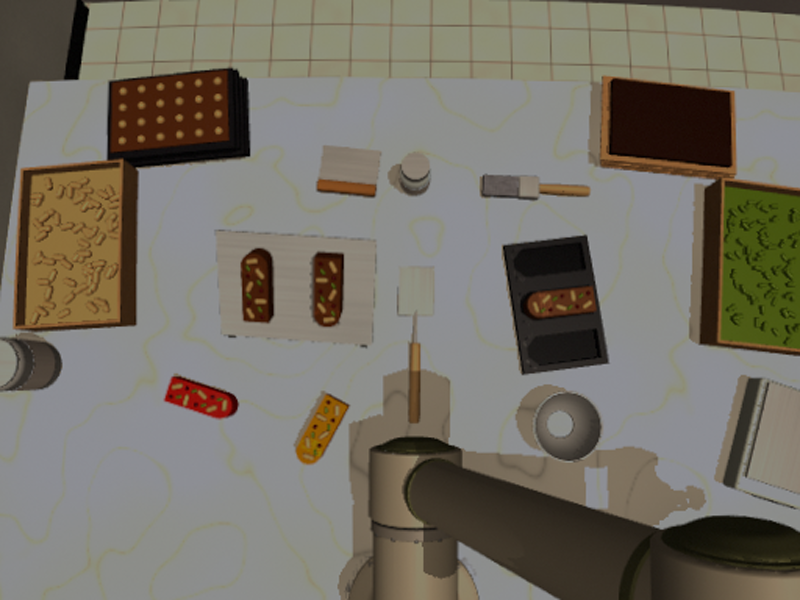

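View pics/side0.png

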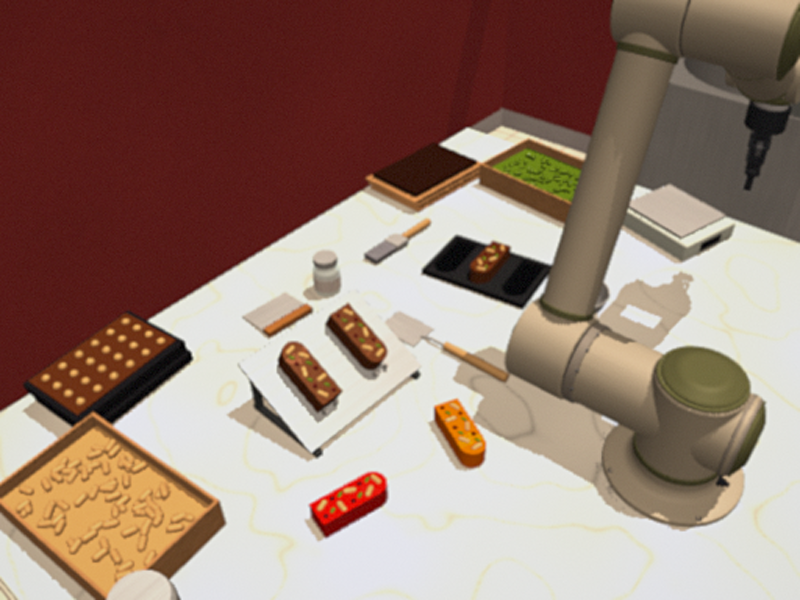

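The two brown bars on the stand are the targets. In the 800x600 top view, bar_a is at (257,285) with its round end uphill, and bar_b is at (328,288) with its round end downhill. The red one (201,397) and orange one (322,428) on the table are look-alikes. bar_c is at (561,301) in the tray, with its round end to the left (+y).

```bash
cat > h.py <<'E'
from rig import env
import cv2,numpy as np
def shot(n):
    p=env.get_image(n);p['K']=np.array(p['camera_matrix']);p['T']=np.array(p['world_to_cam']);p['Dv']=np.array(p['D']);return p
def rays(p,uv):
    uv=np.asarray(uv,float).reshape(-1,1,2)
    n=cv2.undistortPoints(uv,p['K'],p['Dv']).reshape(-1,2)
    R=p['T'][:3,:3];t=p['T'][:3,3]
    return -R.T@t, np.c_[n,np.ones(len(n))]@R   # dir scaled to depth 1
def cloud(p):
    h,w=p['depth'].shape;u,v=np.meshgrid(np.arange(w),np.arange(h))
    c,d=rays(p,np.stack([u,v],-1).reshape(-1,2))
    P=c+d*p['depth'].reshape(-1,1);P[p['depth'].ravel()<=0]=np.nan
    return P.reshape(h,w,3)
def onplane(p,uv,z):
    c,d=rays(p,uv);return c+d*((z-c[2])/d[:,2])[:,None]
def proj(p,X):
    r,_=cv2.Rodrigues(p['T'][:3,:3]);return cv2.projectPoints(np.asarray(X,float).reshape(-1,3),r,p['T'][:3,3],p['K'],p['Dv'])[0].reshape(-1,2)
def box(m,P):
    q=P[m][:,:2].astype(np.float32);(c,s,a)=cv2.minAreaRect(q*1000);return np.round(c,1),np.round(s,1),round(a,2)
def biggest(m):
    n,l,s,_=cv2.connectedComponentsWithStats(m.astype(np.uint8));return l==1+np.argmax(s[1:,4])
E
python3 - <<'E'
from h import *
p=shot('top');P=cloud(p);I=p['img'].astype(int)
sub=np.zeros(P.shape[:2],bool);sub[140:250,310:400]=1
m=biggest(sub&(I.max(2)<60));m=cv2.morphologyEx(m.astype(np.uint8),cv2.MORPH_CLOSE,np.ones((25,25)))>0
print('tray',box(m,P),np.nanmedian(P[m],0))
hsv=cv2.cvtColor(p['img'],cv2.COLOR_RGB2HSV).astype(int)
for nm,(c,r,w,h) in dict(a=(165,182,30,54),b=(211,186,30,56),c=(360,194,56,30)).items():
    s=np.zeros_like(sub);s[r-h//2:r+h//2,c-w//2:c+w//2]=1
    k=biggest(s&(hsv[...,1]>90)&(I.max(2)>40));print(nm,k.sum(),np.round(np.nanmean(P[k],0),4),box(k,P))
s=np.zeros_like(sub);s[150:218,140:238]=1
q=P[s];q=q[(q[:,2]>.02)]
# stand plane: ransac-ish via pixels of the light surface
k=s&(I.min(2)>110)&(P[...,2]>.025);q=P[k]
for _ in range(4):
    c=np.median(q,0) if 0 else q.mean(0);n=np.linalg.svd(q-c)[2][2];n*=np.sign(n[2]);q=q[abs((q-c)@n)<.004]
print('stand',c,n,np.degrees(np.arccos(n[2])),len(q),box(k,P))
for t in('jar','spatula','bowl'):
    b=env.spot_in(t,p)[0]['bbox'];print(t,np.round(P[int(b[1]),int(b[0])],3))
E
```

```text
tray (array([ 531.3, -246.7]), array([238.2, 152.4]), 8.76) [ 0.52384301 -0.24566208  0.0128695 ]
a 721 [0.5347 0.2702 0.1017] (array([534. , 269.9]), array([ 52.2, 108.6]), 72.58)
b 736 [0.5323 0.1504 0.1038] (array([534.6, 150.2]), array([ 41.6, 114.4]), 86.52)
c 713 [ 0.529  -0.2524  0.0391] (array([ 522.3, -255.9]), array([ 49.5, 124.8]), 17.14)
stand [0.54586994 0.20797333 0.06880557] [-0.47224744  0.02319086  0.8811609 ] 28.217278882897613 4089 (array([540.5, 213.6]), array([267.9, 165.7]), 88.52)
jar [0.742 0.012 0.082]
spatula [0.462 0.007 0.003]
bowl [ 0.314 -0.27   0.005]
```

```bash
cat >> h.py <<'E'
from scipy.spatial.transform import Rotation as Ro
def pose(yaw,tilt=0):
    # tool pointing down with tool x at yaw (deg), then tilted: tool z leans toward heading 'tilt'=(heading deg, angle deg)
    R=Ro.from_euler('z',yaw,degrees=True)*Ro.from_euler('x',180,degrees=True)
    if tilt: 
        h,a=tilt;ax=np.array([-np.sin(np.radians(h)),np.cos(np.radians(h)),0])
        R=Ro.from_rotvec(-np.radians(a)*ax)*R
    return R
def plan(goals,g=1.,n=None,vmax=40,start=None):
    """goals: list of (pos m, Rotation); prints rows"""
    o=env.observe();x,R=(np.array(o['position']),Ro.from_matrix(o['tool_rot'])) if start is None else start
    rows=[]
    for pos,G in goals:
        pos=np.array(pos,float);rv=(R.inv()*G).as_rotvec();D=(pos-x)*1000
        k=max(1,int(np.ceil(max(np.linalg.norm(D)/vmax,np.degrees(np.linalg.norm(rv))/6.8))))
        cx=x.copy()
        for i in range(k):
            d=R.inv().apply((pos-cx)/(k-i))*1000;d=np.round(d,1);
            r=np.round((R.inv()*G).as_rotvec()/(k-i),4)
            cx=cx+R.apply(d)/1000;R=R*Ro.from_rotvec(r)
            rows.append(' '.join(f'{v:g}' for v in [g,*d,*r]))
        x=cx
    for i in range(0,len(rows),8):print('; '.join(rows[i:i+8]))
    return x,R
E
python3 -c "
from h import *
plan([([.46,-.25,.33],pose(0)),([.44,.21,.36],pose(0))])"
```

```text
1 32.6 -16.8 -8.2 0 0 0.0192; 1 32.2 -17.4 -8.2 0 0 0.0191; 1 31.9 -18.1 -8.2 0 0 0.0192; 1 31.6 -18.7 -8.2 0 0 0.0191; 1 31.2 -19.3 -8.2 0 0 0.0192; 1 30.8 -19.8 -8.2 0 0 0.0191; 1 30.4 -20.4 -8.2 0 0 0.0192; 1 30.1 -21 -8.3 0 0 0.0191
1 29.6 -21.6 -8.2 0 0 0.0192; 1 29.2 -22.2 -8.3 0 0 0.0191; 1 28.8 -22.7 -8.2 0 0 0.0192; 1 28.4 -23.2 -8.3 0 0 0.0191; 1 -1.7 -38.3 -2.5 0 0 0; 1 -1.7 -38.3 -2.5 0 0 0; 1 -1.7 -38.3 -2.5 0 0 0; 1 -1.7 -38.3 -2.5 0 0 0
1 -1.7 -38.4 -2.5 0 0 0; 1 -1.6 -38.3 -2.5 0 0 0; 1 -1.7 -38.4 -2.5 0 0 0; 1 -1.6 -38.3 -2.5 0 0 0; 1 -1.7 -38.4 -2.5 0 0 0; 1 -1.6 -38.3 -2.5 0 0 0; 1 -1.7 -38.4 -2.5 0 0 0; 1 -1.6 -38.3 -2.5 0 0 0
```

Request:
servo_tool --deltas "1 33 -17 -8 0 0 0.02; 1 32 -17 -8 0 0 0.02; 1 32 -18 -8 0 0 0.02; 1 32 -19 -8 0 0 0.02; 1 31 -19 -8 0 0 0.02; 1 31 -20 -8 0 0 0.02; 1 30 -20 -8 0 0 0.02; 1 30 -21 -8 0 0 0.02"

```text
time_s: 2.57
position: [0.3503, -0.3449, 0.2959]
tool_rot: [[0.998, 0.069, 0.0], [0.069, -0.998, -0.0], [0.0, 0.0, -1.0]]
ft_force: [0.6, -0.9, -0.1]
grip_width: 0.0852
gripper_force: 0.0
```

Request:
servo_tool --deltas "1 30 -22 -8 0 0 0.02; 1 29 -22 -8 0 0 0.02; 1 29 -23 -8 0 0 0.02; 1 28 -23 -8 0 0 0.01; 1 0 0 0 0 0 0; 1 0 0 0 0 0 0"

```text
time_s: 3.07
position: [0.4626, -0.2506, 0.3275]
tool_rot: [[1.0, 0.003, 0.0], [0.003, -1.0, -0.0], [0.0, 0.0, -1.0]]
ft_force: [0.3, -0.2, 0.2]
grip_width: 0.0851
gripper_force: 0.0
```

Run:
```python
from h import *
p=shot('wrist');print(np.round(p['T'],3).tolist(),p['K'][0,0])
cv2.imwrite('pics/w_tray.png',p['img'][...,::-1])
np.savez('w_tray.npz',**{k:p[k] for k in('img','depth','K','T','Dv')})
for t in('tray_left_round','tray_left_square','tray_right_round','tray_right_square','bar_c'):
    print(t,[(np.round(d['uv'],1).tolist(),np.round(onplane(p,d['uv'],.004)[0],4).tolist(),round(d['conf'],2)) for d in env.spot_point(t,p)][:3])
```

```text
[[0.004, -1.0, 0.003, -0.253], [-0.948, -0.003, 0.317, 0.366], [-0.317, -0.004, -0.948, 0.617], [0.0, 0.0, 0.0, 1.0]] 282.9654180070146
tray_left_round [([226.5, 163.8], [0.4404, -0.2002, 0.004], 0.79)]
tray_left_square [([298.7, 152.4], [0.4602, -0.3203, 0.004], 0.84)]
tray_right_round [([209.6, 60.6], [0.5994, -0.1791, 0.004], 0.7)]
tray_right_square []
bar_c [([35.3, 235.6], [0.304, 0.1615, 0.004], 0.97), ([256.4, 107.1], [0.5319, -0.25, 0.004], 0.94)]
```

View pics/w_tray.png

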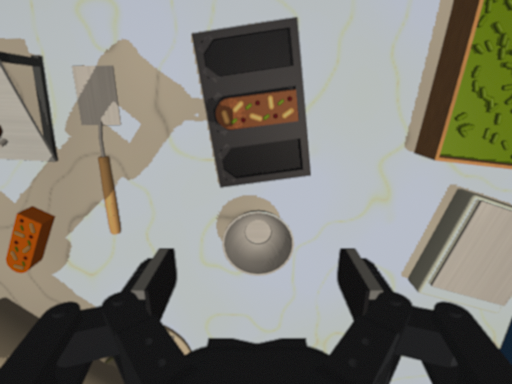

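The tray is fully visible, with its top corners near (193,35), (297,18), (310,175) and (220,186). bar_c is at (257,108) with its round end left, and the cut corners are on the left, so tray +x points to world +y. I'll fit the tray outline in the wrist, top and side views.

```bash
cat >> h.py <<'E'
from scipy.optimize import minimize
def hull_mask(p,X,s=4):
    uv=proj(p,X);h=cv2.convexHull(uv.astype(np.float32)).reshape(-1,2)
    m=np.zeros((384*s,512*s),np.uint8);cv2.fillPoly(m,[np.round((h+.5)*s*16-8).astype(np.int32)],255,shift=4)
    return cv2.resize(m,(512,384),interpolation=cv2.INTER_AREA)/255.
def fit(p,mask,model,x0,sc):
    f=lambda v:np.abs(hull_mask(p,model(np.array(x0)+v*sc))-mask).sum()
    v0=np.zeros(len(x0));sx=np.vstack([v0]+list(np.eye(len(x0))))
    r=minimize(f,v0,method='Nelder-Mead',options=dict(initial_simplex=sx,xatol=.01,fatol=.1,maxiter=400))
    return np.array(x0)+r.x*sc,r.fun
def traymodel(v):
    x,y,a=v;a=np.radians(a);B=np.array([[i*.077,j*.118,k*.014] for i in(-1,1) for j in(-1,1) for k in(0,1)])
    return B@np.array([[np.cos(a),-np.sin(a),0],[np.sin(a),np.cos(a),0],[0,0,1]]).T+[x,y,0]
E
python3 - <<'E'
from h import *
w=dict(np.load('w_tray.npz'))
def dm(p,c,hw,thr):
    g=p['img'].astype(int).max(2);s=np.zeros(g.shape,bool);s[c[1]-hw:c[1]+hw,c[0]-hw:c[0]+hw]=1
    m=biggest(s&(g<thr));cs,_=cv2.findContours(m.astype(np.uint8),0,1);o=np.zeros(g.shape,np.uint8);cv2.fillPoly(o,[cv2.convexHull(np.vstack(cs))],1);return o.astype(float),m
for nm,p,c,hw in(('wrist',w,(252,105),100),('top',shot('top'),(355,195),55),('side',shot('side'),(313,173),50)):
    for thr in(80,100):
        m,_=dm(p,c,hw,thr);print(nm,thr,m.sum(),*fit(p,m,traymodel,[.53,-.247,98.8],np.array([.004,.004,1.5])))
P=cloud(w)
for uv in((222,110+30),(255,50),(262,157),(300,130),(330,130),(245,82)):print(uv,np.round(P[uv[1],uv[0]],4))
E
```

```text
wrist 80 15450.0 [ 0.52869812 -0.24745081 98.31613892] 400.17647058823536
wrist 100 15673.0 [ 0.52933136 -0.24754975 98.17368025] 214.30980392156863
top 80 6916.0 [ 0.52736313 -0.2555508  98.67815359] 2260.6274509803925
top 100 7046.0 [ 0.52736313 -0.2555508  98.67815359] 2390.6274509803925
side 80 1591.0 [ 0.53960511 -0.25093158 97.19744084] 669.678431372549
side 100 3598.0 [ 0.52730527 -0.21164538 73.15890429] 1788.8980392156861
(222, 140) [ 0.4813 -0.1951  0.0134]
(255, 50) [ 0.6139 -0.2475  0.0058]
(262, 157) [ 0.4519 -0.2596  0.0025]
(300, 130) [ 0.4976 -0.3191  0.0139]
(330, 130) [ 0.4965 -0.3705 -0.0005]
(245, 82) [ 0.5685 -0.2326  0.0138]
```

Request:
servo_tool --deltas "1 -1 -38 -2 0 0 0; 1 -2 -38 -2 0 0 0; 1 -2 -38 -2 0 0 0; 1 -2 -38 -2 0 0 0; 1 -2 -38 -2 0 0 0; 1 -2 -38 -2 0 0 0; 1 -2 -38 -2 0 0 0; 1 -2 -38 -2 0 0 0"

```text
time_s: 4.13
position: [0.446, 0.0537, 0.3436]
tool_rot: [[1.0, -0.001, 0.0], [-0.001, -1.0, -0.0], [0.0, 0.0, -1.0]]
ft_force: [0.5, -0.7, -0.6]
grip_width: 0.0854
gripper_force: 0.0
```

Request:
servo_tool --deltas "1 -2 -38 0 0 0 0; 1 -2 -38 0 0 0 0; 1 -2 -38 0 0 0 0; 1 -2 -38 0 0 0 0; 1 0 0 0 0 0 0; 1 0 0 0 0 0 0"

```text
time_s: 4.63
position: [0.4383, 0.2055, 0.3432]
tool_rot: [[1.0, 0.003, -0.0], [0.003, -1.0, -0.0], [-0.0, 0.0, -1.0]]
ft_force: [-0.8, -0.2, 0.3]
grip_width: 0.0856
gripper_force: 0.0
```

```bash
cat >> h.py <<'E'
t=np.radians(np.linspace(-90,90,19))
OUT=np.vstack([[[-.06,-.022],[-.06,.022]],np.c_[.038+.022*np.cos(t),.022*np.sin(t)]])
BAR=np.vstack([np.c_[OUT,np.zeros(len(OUT))],np.c_[OUT,np.full(len(OUT),.036)]])
def hue(p):
    return cv2.cvtColor(p['img'],cv2.COLOR_RGB2HSV).astype(int)
E
python3 - <<'E'
from h import *
p=shot('wrist');t=shot('top')
for n,q in(('w',p),('t',t)):np.savez(n+'_st.npz',**{k:q[k] for k in('img','depth','K','T','Dv')})
cv2.imwrite('pics/w_stand.png',p['img'][...,::-1])
P=cloud(p)
for nm in('bar_a_round','bar_a_square','stand'):
    print(nm,[(np.round(d['uv'],1).tolist(),round(d['conf'],2)) for d in env.spot_point(nm,p)])
print([(np.round(d['bbox']).tolist(),round(d['conf'],2)) for d in env.spot_in('bar_a',p)])
E
```

```text
bar_a_round [([192.2, 202.9], 0.98), ([207.5, 26.3], 0.88), ([263.8, 247.1], 0.57)]
bar_a_square [([212.2, 113.5], 0.85), ([296.9, 193.6], 0.83), ([126.7, 190.4], 0.79)]
stand [([248.7, 84.1], 0.85)]
[([301.0, 80.0, 50.0, 98.0], 0.89), ([159.0, 202.0, 72.0, 45.0], 0.75), ([505.0, 101.0, 14.0, 29.0], 0.64), ([207.0, 77.0, 41.0, 104.0], 0.57)]
```

View pics/w_stand.png

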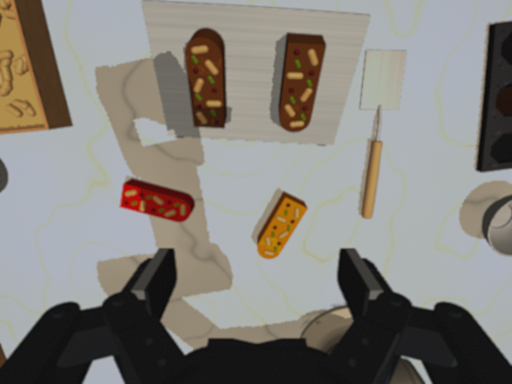

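On the stand, the left brown bar at (207,77) has its round end at (206,30), uphill, so it is bar_a. The right brown bar at (301,80) has its round end at (293,130), downhill, so it is bar_b. The red bar (158,201) and orange bar (282,226) lie on the table, so they stay.

Run:
```python
from h import *
W=dict(np.load('w_st.npz'));T=dict(np.load('t_st.npz'))
P=cloud(W);I=W['img'].astype(int);H=hue(W)
k=np.zeros(I.shape[:2],bool);k[20:135,228:275]=1
q=P[k&(H[...,1]<60)&(P[...,2]>.02)]
for _ in range(4):
    c=q.mean(0);n=np.linalg.svd(q-c)[2][2];n*=np.sign(n[2]);q=q[abs((q-c)@n)<.003]
print('plane',c,n,np.degrees(np.arccos(n[2])),'yaw',np.degrees(np.arctan2(-n[1],-n[0])),len(q))
def frame(v,flip):   # v: x,y of bar origin, heading deg in plane relative
    a=np.radians(v[2]);u=np.array([np.cos(a),np.sin(a),0]);u-=n*(u@n);u/=np.linalg.norm(u)
    x=-u if flip else u
    R=np.c_[x,np.cross(n,x),n];z=c[2]-((v[0]-c[0])*n[0]+(v[1]-c[1])*n[1])/n[2]
    return np.array([v[0],v[1],z]),R
for nm,flip,y0,bw,bt in(('a',0,.27,(207,77),(165,182)),('b',1,.15,(301,80),(211,186))):
    for vn,p,(cu,cv),hh,hw in(('w',W,bw,62,30),('t',T,bt,32,18)):
        I=p['img'].astype(int);s=np.zeros(I.shape[:2],bool);s[max(0,cv-hh):cv+hh,cu-hw:cu+hw]=1
        m=biggest(s&(hue(p)[...,1]>95));m=cv2.morphologyEx(m.astype(np.uint8),cv2.MORPH_CLOSE,np.ones((7,7)))
        mod=lambda v:(lambda o,R:BAR@R.T+o)(*frame(v,flip))
        v,r=fit(p,m.astype(float),mod,[.54,y0,-2],np.array([.004,.004,2]))
        o,R=frame(v,flip);print(nm,vn,m.sum(),round(r),'v',np.round(v,4),'o',np.round(o,4),'round',np.round(o+.06*R[:,0],4),'nz',np.round(R[:,2],3))
m=None
# tray in top
g=T['img'].astype(int).max(2);s=np.zeros(g.shape,bool);s[140:250,310:400]=1
for thr in(50,60,70):
    b=biggest(s&(g<thr));cs,_=cv2.findContours(b.astype(np.uint8),0,1);o=np.zeros(g.shape,np.uint8);cv2.fillPoly(o,[cv2.convexHull(np.vstack(cs))],1)
    print('tray top',o.sum(),*fit(T,o.astype(float),traymodel,[.53,-.247,98.8],np.array([.004,.004,1.5])))
```

```text
plane [0.54487606 0.21383178 0.06741187] [-0.47057143  0.02616105  0.88197399] 28.11859021064549 yaw -3.1820386703187147 5385
a w 3254 298 v [ 0.5495  0.2719 -3.9938] o [0.5495 0.2719 0.0682] round [0.6023 0.268  0.0964] nz [-0.471  0.026  0.882]
a t 1303 441 v [  0.5495   0.2815 -14.4841] o [0.5495 0.2815 0.0679] round [0.6003 0.2654 0.0955] nz [-0.471  0.026  0.882]
b w 3268 268 v [ 0.5434  0.1509 -2.1764] o [0.5434 0.1509 0.0685] round [0.4905 0.1526 0.0402] nz [-0.471  0.026  0.882]
b t 826 48 v [ 0.5447  0.1503 -3.5597] o [0.5447 0.1503 0.0692] round [0.4919 0.1537 0.0409] nz [-0.471  0.026  0.882]
tray top 4596 [ 0.52965759 -0.24810646 97.83560745] 85.05098039215687
tray top 4644 [ 0.53028963 -0.24804215 97.82135588] 76.59607843137255
tray top 4678 [ 0.52999633 -0.24819247 97.97868633] 77.96862745098039
```

```bash
cat >> h.py <<'E'
N=np.array([-.4702,.0254,.8822]);N/=np.linalg.norm(N)
u=np.array([np.cos(np.radians(-3.1)),np.sin(np.radians(-3.1)),0]);U=u-N*(u@N);U/=np.linalg.norm(U)
def grasp(o,flip,h):
    x=-U if flip else U
    return np.array(o)+N*h,Ro.from_matrix(np.c_[x,-np.cross(N,x),-N])
A=[.5500,.2710,.069];B=[.5440,.1506,.069]
E
python3 -c "
from h import *
s=plan([grasp(A,0,.095)])
print();plan([grasp(A,0,.011)],start=s)"
```

```text
1 11 -11.7 31.8 -0.0021 0.0817 0.0085; 1 8.3 -11.9 32.5 -0.0021 0.0817 0.0085; 1 5.5 -12 33.1 -0.0021 0.0817 0.0085; 1 2.7 -12.1 33.4 -0.0021 0.0816 0.0085; 1 -0.1 -12.2 33.5 -0.0021 0.0817 0.0084; 1 -2.9 -12.2 33.3 -0.0021 0.0816 0.0085

1 -0 -0 28 0 0 -0; 1 -0 -0 28 0 0 -0; 1 -0 -0 27.9 0 0 -0
```

Request:
servo_tool --deltas "1 11 -12 32 -0.002 0.082 0.0085; 1 8 -12 32 -0.002 0.082 0.0085; 1 6 -12 33 -0.002 0.082 0.0085; 1 3 -12 33 -0.002 0.082 0.0085; 1 0 -12 33 -0.002 0.082 0.0085; 1 -3 -12 33 -0.002 0.081 0.0085; 1 0 0 0 0 0 0; 1 0 0 0 0 0 0"

```text
time_s: 5.6
position: [0.5044, 0.2739, 0.1534]
tool_rot: [[0.883, -0.052, 0.466], [-0.045, -0.999, -0.026], [0.467, 0.002, -0.884]]
ft_force: [0.4, 0.2, 0.7]
grip_width: 0.0856
gripper_force: 0.0
```

Run:
```python
from h import *
p=shot('wrist');print(env.observe()['q'])
for s in 'A':
    o=np.array(globals()[s]);R=np.c_[U,np.cross(N,U),N];uv=proj(p,BAR@R.T+o)
    im=p['img'].copy();n=len(OUT)
    for k in(uv[:n],uv[n:]):cv2.polylines(im,[np.round(k).astype(np.int32)],True,(0,255,255),1)
cv2.imwrite('pics/w_pre.png',im[...,::-1])
plan([grasp(A,0,.011)])
```

```text
[ 21.78559258  21.06548087  95.39557619 -18.20020667  39.15491539
 126.49427943]
1 -0.5 0.2 28.8 -0.0002 0.0002 0.0004; 1 -0.5 0.2 28.7 -0.0002 0.0002 0.0004; 1 -0.4 0.2 28.8 -0.0003 0.0003 0.0004
```

View pics/w_pre.png

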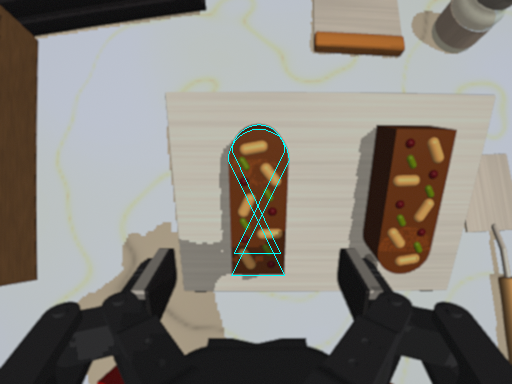

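The bar_a outline from my estimate, columns 229–287 and rows 124–275, covers the real bar to within about 2 px. I'll descend and grip.

Request:
servo_tool --deltas "1 -0.5 0.2 28 0 0 0; 1 -0.5 0.2 28 0 0 0; 1 -0.4 0.2 18 0 0 0; 1 0 0 12 0 0 0; 1 0 0 0 0 0 0; 0.3 0 0 0 0 0 0; 0.3 0 0 0 0 0 0; 0.3 0 0 0 0 0 0" --newtons 50

```text
time_s: 6.32
position: [0.5446, 0.2721, 0.0797]
tool_rot: [[0.88, -0.052, 0.473], [-0.046, -0.999, -0.023], [0.473, -0.002, -0.881]]
ft_force: [0.3, 0.8, 0.1]
grip_width: 0.0515
gripper_force: 0.0
```

Request:
servo_tool --deltas "0.2 0 0 0 0 0 0; 0.2 0 0 0 0 0 0; 0.2 0 0 0 0 0 0; 0.2 0 0 0 0 0 0" --newtons 50

```text
time_s: 6.65
position: [0.5443, 0.2721, 0.0795]
tool_rot: [[0.88, -0.052, 0.473], [-0.046, -0.999, -0.023], [0.473, -0.001, -0.881]]
ft_force: [-3.1, -1.8, 6.3]
grip_width: 0.0431
gripper_force: 51.9
```

```bash
cat >> h.py <<'E'
TR=np.array([.5297,-.2478]);TY=98.0;ty=np.array([-np.sin(np.radians(TY)),np.cos(np.radians(TY))])
def pocket(s,z):return np.r_[TR+s*.08*ty,z],pose(TY)
E
python3 -c "
from h import *
p,R=env.observe()['position'],Ro.from_matrix(env.observe()['tool_rot'])
s=plan([(np.array(p)+[-.02,0,.14],R)],g=.2)
plan([(np.r_[pocket(-1,.23)[0]],pocket(-1,0)[1])],start=s,g=.2)"
```

```text
0.2 12.2 0.2 -33.2 0 0 0; 0.2 12.2 0.2 -33.2 0 0 -0; 0.2 12.1 0.2 -33.2 0 0 -0; 0.2 12.2 0.3 -33.2 0 0 -0
0.2 6.4 31.5 2.7 0.027 -0.0224 -0.1077; 0.2 3 32 1.7 0.027 -0.0224 -0.1077; 0.2 -0.4 32.2 0.8 0.027 -0.0224 -0.1076; 0.2 -3.8 32 -0 0.027 -0.0224 -0.1077; 0.2 -7.3 31.4 -0.7 0.027 -0.0224 -0.1077; 0.2 -10.6 30.4 -1.4 0.027 -0.0224 -0.1076; 0.2 -13.9 29.1 -1.9 0.027 -0.0224 -0.1077; 0.2 -16.9 27.3 -2.3 0.0271 -0.0224 -0.1076
0.2 -19.8 25.3 -2.6 0.027 -0.0224 -0.1077; 0.2 -22.5 22.9 -2.8 0.027 -0.0224 -0.1076; 0.2 -24.9 20.3 -2.9 0.0271 -0.0224 -0.1077; 0.2 -27 17.4 -2.8 0.027 -0.0224 -0.1076; 0.2 -28.8 14.4 -2.6 0.0271 -0.0223 -0.1077; 0.2 -30.2 11.1 -2.3 0.027 -0.0224 -0.1076; 0.2 -31.2 7.7 -1.9 0.0271 -0.0223 -0.1077; 0.2 -32 4.3 -1.3 0.027 -0.0224 -0.1076
```

Request:
servo_tool --deltas "0.2 0 0 -10 0 0 0; 0.2 8 0 -22 0 0 0; 0.2 12 0 -33 0 0 0; 0.2 12 0 -33 0 0 0; 0.2 12 0 -33 0 0 0"

```text
time_s: 7.07
position: [0.5199, 0.2731, 0.2161]
tool_rot: [[0.881, -0.051, 0.47], [-0.046, -0.999, -0.023], [0.47, -0.001, -0.882]]
ft_force: [0.9, -0.0, -1.7]
grip_width: 0.0435
gripper_force: 52.1
```

Request:
servo_tool --deltas "0.2 6.4 31.5 2.7 0.027 -0.0224 -0.1077; 0.2 3 32 1.7 0.027 -0.0224 -0.1077; 0.2 -0.4 32 0.8 0.027 -0.0224 -0.1077; 0.2 -3.8 32 0 0.027 -0.0224 -0.1077; 0.2 -7.3 31.4 -0.7 0.027 -0.0224 -0.1077; 0.2 -10.6 30.4 -1.4 0.027 -0.0224 -0.1077; 0.2 -14 29 -2 0.027 -0.0224 -0.1077; 0.2 -17 27 -2.3 0.027 -0.0224 -0.1077"

```text
time_s: 7.73
position: [0.5361, 0.0618, 0.2148]
tool_rot: [[0.731, 0.619, 0.288], [0.622, -0.777, 0.094], [0.282, 0.111, -0.953]]
ft_force: [0.9, -0.2, -2.3]
grip_width: 0.0431
gripper_force: 52.2
```

Request:
servo_tool --deltas "0.2 -20 25 -2.6 0.027 -0.0224 -0.1077; 0.2 -22.5 23 -2.8 0.027 -0.0224 -0.1077; 0.2 -25 20 -2.9 0.027 -0.0224 -0.1077; 0.2 -27 17 -2.8 0.027 -0.0224 -0.1077; 0.2 -29 14 -2.6 0.027 -0.0224 -0.1077; 0.2 -30 11 -2.3 0.027 -0.0224 -0.1077; 0.2 -31 8 -2 0.027 -0.0224 -0.1077; 0.2 -32 4 -1 0.027 -0.0224 -0.1077"

```text
time_s: 8.4
position: [0.5368, -0.1959, 0.2123]
tool_rot: [[0.012, 1.0, 0.028], [1.0, -0.013, 0.029], [0.029, 0.028, -0.999]]
ft_force: [1.2, -0.5, -0.9]
grip_width: 0.043
gripper_force: 52.1
```

```bash
python3 -c "
from h import *
o=env.observe();print(o['position'],np.round(o['q']),o['grip_width'],o['gripper_force'],np.round(o['ft_force'],1))
plan([pocket(-1,.12)],g=.2,vmax=30)"
```

```text
[ 0.53680652 -0.19588476  0.21230128] [-33.  24.  73.   2.  82. -33.] 0.04303192564634784 52.143715023994446 [ 1.2 -0.5 -0.9]
0.2 -8.5 14 18.6 0.006 -0.0054 -0.0305; 0.2 -8.8 13.9 18.6 0.006 -0.0054 -0.0304; 0.2 -9.2 13.7 18.5 0.006 -0.0054 -0.0305; 0.2 -9.5 13.5 18.5 0.006 -0.0054 -0.0304; 0.2 -9.8 13.3 18.6 0.006 -0.0053 -0.0305
```

Request:
servo_tool --deltas "0.2 0 0 0 0 0 0; 0.2 0 0 0 0 0 0"

```text
time_s: 8.57
position: [0.537, -0.1952, 0.2116]
tool_rot: [[0.02, 0.999, 0.029], [0.999, -0.021, 0.03], [0.03, 0.029, -0.999]]
ft_force: [-0.1, 0.9, -1.7]
grip_width: 0.0432
gripper_force: 52.1
```

```bash
python3 -c "
from h import *
o=env.observe();print(o['position'])
plan([pocket(-1,.12)],g=.2,vmax=30)"
```

```text
[ 0.53702809 -0.1952497   0.21156439]
0.2 -8.5 14 18.5 0.0062 -0.0056 -0.032; 0.2 -8.9 13.9 18.4 0.0062 -0.0056 -0.032; 0.2 -9.2 13.7 18.4 0.0062 -0.0056 -0.032; 0.2 -9.6 13.5 18.4 0.0062 -0.0057 -0.032; 0.2 -9.9 13.2 18.3 0.0062 -0.0056 -0.032
```

Request:
servo_tool --deltas "0.2 -8.5 14 18.5 0.0062 -0.0056 -0.032; 0.2 -8.9 13.9 18.4 0.0062 -0.0056 -0.032; 0.2 -9.2 13.7 18.4 0.0062 -0.0056 -0.032; 0.2 -9.6 13.5 18.4 0.0062 -0.0057 -0.032; 0.2 -9.9 13.2 18.3 0.0062 -0.0056 -0.032; 0.2 0 0 0 0 0 0; 0.2 0 0 0 0 0 0"

```text
time_s: 9.15
position: [0.609, -0.2346, 0.1193]
tool_rot: [[-0.141, 0.99, -0.001], [0.99, 0.141, 0.001], [0.001, -0.001, -1.0]]
ft_force: [-0.0, 0.2, -1.2]
grip_width: 0.0432
gripper_force: 52.1
```

Run:
```python
from h import *
o=env.observe();print(o['position'],np.round(o['tool_rot'],4).tolist())
p=shot('wrist');cv2.imwrite('pics/w_hold.png',p['img'][...,::-1])
np.savez('w_hold.npz',**{k:p[k] for k in('img','depth','K','T','Dv')})
for t in('bar_a_round','bar_a_square'):print(t,[(np.round(d['uv']).tolist(),round(d['conf'],2)) for d in env.spot_point(t,p)])
```

```text
[ 0.60903645 -0.23462359  0.1193352 ] [[-0.1409, 0.99, -0.0015], [0.99, 0.1409, 0.001], [0.0012, -0.0013, -1.0]]
bar_a_round [([256.0, 137.0], 0.7), ([398.0, 191.0], 0.51)]
bar_a_square [([170.0, 195.0], 0.45)]
```

View pics/w_hold.png

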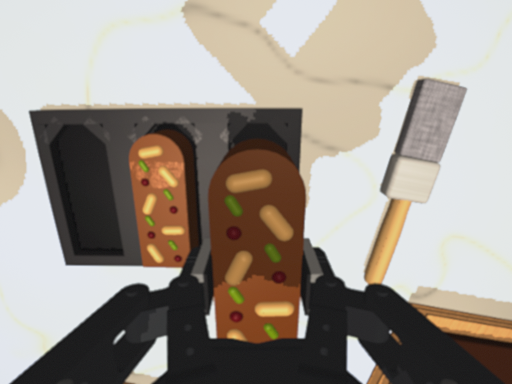

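```bash
cat > hold.py <<'E'
from h import *
def hold(p,o):
    P=cloud(p);Rt=Ro.from_matrix(o['tool_rot']);tp=np.array(o['position'])
    top=P[190:240,235:280].reshape(-1,3);print('top z med/lo',np.nanmedian(top[:,2]),np.nanpercentile(top[:,2],15),'tcp z',tp[2])
    H=hue(p);s=np.zeros(H.shape[:2],bool);s[110:250,195:320]=1
    m=biggest(s&(H[...,1]>100)&(P[...,2]>tp[2]-.05)).astype(np.uint8);m=cv2.morphologyEx(m,cv2.MORPH_CLOSE,np.ones((9,9)))
    m=cv2.convexHull(np.vstack(cv2.findContours(m,0,1)[0])) ;M=np.zeros(H.shape[:2],np.uint8);cv2.fillPoly(M,[m],1);M[230:]=0
    def mod(v):
        B=BAR.copy();a=np.radians(v[2]);B[:,:2]=B[:,:2]@np.array([[np.cos(a),np.sin(a)],[-np.sin(a),np.cos(a)]])+v[:2]
        B[:,2]=.011-B[:,2];B[:,1]*=-1   # tool frame: x along bar, y=-bar y, z down; underside .011 beyond TCP
        return Rt.apply(B*[1,1,1])+tp
    def f(v):
        k=hull_mask(p,mod(v*np.array([.003,.003,2])));k[230:]=0;return abs(k-M).sum()
    r=minimize(f,[0,0,0],method='Nelder-Mead',options=dict(initial_simplex=np.vstack([np.zeros(3),np.eye(3)]),xatol=.01,fatol=.1))
    v=r.x*[.003,.003,2];print('bar origin in tool frame: along',v[0],'bar-y',v[1],'yaw',v[2],'res',r.fun,M.sum())
    return v
E
python3 - <<'E'
from hold import *
p=dict(np.load('w_hold.npz'));hold(p,env.observe())
X=traymodel([*TR,TY]);print('model',np.round(X[X[:,2]>0],4).tolist())
g=cv2.cvtColor(p['img'],cv2.COLOR_RGB2GRAY)
c=cv2.cornerSubPix(g,np.array([[31,112],[302,108],[66,265]],np.float32).reshape(-1,1,2),(6,6),(-1,-1),(3,30,.01)).reshape(-1,2)
print(c.tolist(),np.round(onplane(p,c,.014),4).tolist())
E
```

```text
top z med/lo 0.14264697132547732 0.1419183386633649 tcp z 0.12162424069799238
bar origin in tool frame: along 0.0036879283583702814 bar-y -0.0003557682974210028 yaw 1.3778143258301325 res 255.21176470588233 7513
model [[0.6573, -0.3076, 0.014], [0.4236, -0.3405, 0.014], [0.6358, -0.1551, 0.014], [0.4021, -0.188, 0.014]]
[[28.43568992614746, 110.49989318847656], [301.8758850097656, 108.04766082763672], [65.50565338134766, 264.71246337890625]] [[0.4031, -0.1882, 0.014], [0.6352, -0.1545, 0.014], [0.4247, -0.3393, 0.014]]
```

```bash
sed -i 's/^TR=.*98.0;/TR=np.array([.5298,-.2474]);TY=98.1;/' h.py
python3 - <<'E'
from h import *
p=dict(np.load('w_hold.npz'));H=hue(p);I=p['img'].astype(int)
for c in(250,257,264):print(c,[(r,*I[r,c].tolist()) for r in range(132,150,2)])
o=env.observe();print(o['position'])
R=Ro.from_matrix(o['tool_rot'])
for r in(137,140,143):
  for z in(.1405,.1425):print(r,z,np.round((R.inv().apply(onplane(p,[(257,r)],z)[0]-o['position']))*1000,1))
for r,cs in((190,(209,304)),(230,(212,302))):print(r,[np.round((R.inv().apply(onplane(p,[(c,r)],.1415)[0]-o['position']))*1000,1)[:2].tolist() for c in cs])
E
```

```text
250 [(132, 31, 31, 31), (134, 29, 29, 29), (136, 30, 29, 29), (138, 36, 29, 29), (140, 54, 33, 20), (142, 54, 30, 18), (144, 54, 31, 19), (146, 54, 31, 19), (148, 56, 32, 20)]
257 [(132, 31, 30, 31), (134, 32, 30, 29), (136, 30, 29, 29), (138, 42, 32, 26), (140, 53, 31, 21), (142, 54, 32, 20), (144, 54, 32, 20), (146, 53, 30, 18), (148, 62, 35, 19)]
264 [(132, 32, 31, 30), (134, 32, 31, 32), (136, 30, 29, 30), (138, 35, 30, 28), (140, 51, 30, 18), (142, 54, 30, 19), (144, 54, 29, 17), (146, 53, 29, 17), (148, 54, 29, 18)]
[ 0.6091745  -0.23545212  0.12162424]
137 0.1405 [ 68.2  -0.4 -19. ]
137 0.1425 [ 68.5  -0.4 -21. ]
140 0.1405 [ 67.   -0.4 -19. ]
140 0.1425 [ 67.2  -0.4 -21. ]
143 0.1405 [ 65.7  -0.4 -19. ]
143 0.1425 [ 66.   -0.4 -21. ]
190 [[45.0, -21.7], [45.1, 20.6]]
230 [[25.4, -21.3], [25.5, 20.7]]
```

Run:
```python
from h import *
p=dict(np.load('w_hold.npz'));o=env.observe();R=Ro.from_matrix(o['tool_rot']);P=cloud(p)
for z in(.105,.108,.111):print(z,np.round(R.inv().apply(onplane(p,[(257,137.7)],z)[0]-o['position'])*1000,1))
t=P[146:235,257];print(np.round(np.c_[R.inv().apply(t-o['position'])*1000][::6],1).tolist())
```

```text
0.105 [63.4 -0.5 16.5]
0.108 [63.8 -0.4 13.5]
0.111 [64.2 -0.4 10.5]
[[63.6, -0.4, -13.5], [62.2, -0.4, -20.8], [59.7, -0.4, -21.0], [57.0, -0.4, -20.6], [54.6, -0.4, -21.8], [52.8, -0.3, -24.8], [49.8, -0.3, -23.6], [46.5, -0.3, -21.8], [43.4, -0.3, -20.7], [40.6, -0.3, -20.8], [37.8, -0.3, -21.0], [34.9, -0.3, -21.1], [32.0, -0.3, -21.1], [28.5, -0.3, -19.9], [26.0, -0.3, -21.1]]
```

```bash
cat >> h.py <<'E'
tx=np.array([np.cos(np.radians(TY)),np.sin(np.radians(TY))])
E
python3 -c "
from h import *
q,R=pocket(-1,.05);q[:2]-=.0037*tx;print(q);plan([(q,R)],g=.2,vmax=25)"
```

```text
[ 0.60952323 -0.23979099  0.05      ]
0.2 -1.4 -0.1 23.9 0.0006 0.0006 -0.0001; 0.2 -1.4 -0.1 23.9 0.0005 0.0006 -0; 0.2 -1.5 -0.1 23.8 0.0006 0.0005 -0.0001
```

Request:
servo_tool --deltas "0.2 -1.4 0 24 0 0 0; 0.2 -1.4 0 24 0 0 0; 0.2 -1.4 0 22 0 0 0; 0.2 0 0 0 0 0 0; 0.2 0 0 0 0 0 0; 0.2 0 0 0 0 0 0"

```text
time_s: 9.8
position: [0.6106, -0.2407, 0.0523]
tool_rot: [[-0.141, 0.99, 0.003], [0.99, 0.141, -0.002], [-0.003, 0.003, -1.0]]
ft_force: [0.4, -0.1, -1.5]
grip_width: 0.043
gripper_force: 52.1
```

```bash
python3 -c "
from h import *
o=env.observe();print(o['position'])
q,R=pocket(-1,.024);q[:2]-=.0037*tx;print(q);plan([(q,R)],g=.2,vmax=9)"
```

```text
[ 0.61055726 -0.24065535  0.05231805]
[ 0.60952323 -0.23979099  0.024     ]
0.2 0.3 -0.2 7.1 0.0007 0.0007 -0; 0.2 0.3 -0.3 7.1 0.0006 0.0007 -0.0001; 0.2 0.2 -0.2 7.1 0.0007 0.0007 -0; 0.2 0.3 -0.2 7 0.0006 0.0007 -0.0001
```

Request:
servo_tool --deltas "0.2 0.3 -0.3 7 0 0 0; 0.2 0.3 -0.3 7 0 0 0; 0.2 0.3 -0.3 7 0 0 0; 0.2 0.2 -0.2 7 0 0 0; 0.2 0 0 0 0 0 0; 0.2 0 0 0 0 0 0"

```text
time_s: 10.3
position: [0.6084, -0.2394, 0.0214]
tool_rot: [[-0.141, 0.99, -0.001], [0.99, 0.141, -0.0], [-0.0, -0.001, -1.0]]
ft_force: [-1.3, -0.1, -1.2]
grip_width: 0.0429
gripper_force: 52.2
```

Request:
servo_tool --deltas "0.2 0 0 1.5 0 0 0; 0.2 0 0 1.5 0 0 0; 0.2 0 0 0 0 0 0; 0.2 0 0 0 0 0 0"

```text
time_s: 10.63
position: [0.6087, -0.2396, 0.0191]
tool_rot: [[-0.141, 0.99, 0.0], [0.99, 0.141, -0.001], [-0.001, 0.0, -1.0]]
ft_force: [-0.2, 0.2, -0.6]
grip_width: 0.0429
gripper_force: 52.2
```

Request:
servo_tool --deltas "0.2 0 0 1.5 0 0 0; 0.2 0 0 0 0 0 0; 0.2 0 0 0 0 0 0"

```text
time_s: 10.88
position: [0.6086, -0.2395, 0.0174]
tool_rot: [[-0.141, 0.99, 0.0], [0.99, 0.141, -0.001], [-0.001, -0.0, -1.0]]
ft_force: [-0.1, 0.3, -2.1]
grip_width: 0.043
gripper_force: 52.2
```

Request:
servo_tool --deltas "0.2 0 0 1.5 0 0 0; 0.2 0 0 0 0 0 0; 0.2 0 0 0 0 0 0"

```text
time_s: 11.13
position: [0.6088, -0.2397, 0.0163]
tool_rot: [[-0.141, 0.99, 0.001], [0.99, 0.141, -0.001], [-0.001, 0.001, -1.0]]
ft_force: [0.1, -0.2, 0.5]
grip_width: 0.0427
gripper_force: 52.6
```

Request:
servo_tool --deltas "0.2 0 0 1 0 0 0; 0.2 0 0 0 0 0 0; 0.2 0 0 0 0 0 0"

```text
time_s: 11.38
position: [0.6088, -0.2397, 0.0162]
tool_rot: [[-0.141, 0.99, 0.001], [0.99, 0.141, -0.002], [-0.002, 0.001, -1.0]]
ft_force: [-2.7, 0.1, 7.5]
grip_width: 0.0433
gripper_force: 53.4
```

Request:
servo_tool --deltas "0.2 0 0 1 0 0 0; 0.2 0 0 0 0 0 0; 0.2 0 0 0 0 0 0"

```text
time_s: 11.63
position: [0.6088, -0.2397, 0.0162]
tool_rot: [[-0.141, 0.99, 0.001], [0.99, 0.141, -0.002], [-0.002, 0.001, -1.0]]
ft_force: [-4.6, 2.2, 14.9]
grip_width: 0.043
gripper_force: 54.3
```

Run:
```python
from h import *
o=env.observe();print(o['position'],np.round(o['ft_force'],1))
p=shot('wrist');cv2.imwrite('pics/w_down.png',p['img'][...,::-1])
```

```text
[ 0.60883658 -0.23974668  0.01618125] [-4.6  2.2 14.9]
```

View pics/w_down.png

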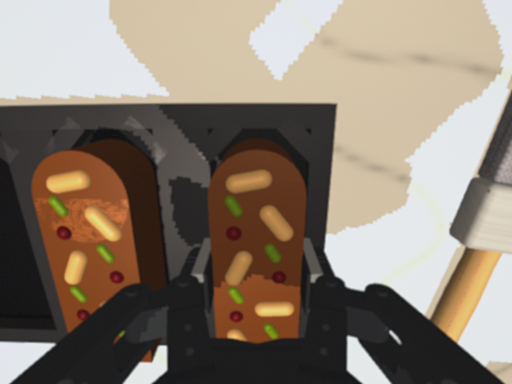

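bar_a lies in the right pocket: round end at (257,145) in the cut-cornered end, floor contact felt at TCP z 16 mm. I'll ease the push, open partway and rise.

Request:
servo_tool --deltas "0.2 0 0 -1.5 0 0 0; 0.2 0 0 0 0 0 0; 0.7 0 0 0 0 0 0; 0.7 0 0 0 0 0 0; 0.7 0 0 0 0 0 0; 0.7 0 0 0 0 0 0"

```text
time_s: 12.18
position: [0.6086, -0.2395, 0.0151]
tool_rot: [[-0.141, 0.99, -0.0], [0.99, 0.141, -0.001], [-0.001, -0.0, -1.0]]
ft_force: [-0.1, 0.5, 0.2]
grip_width: 0.0598
gripper_force: 0.0
```

Request:
servo_tool --deltas "0.7 0 0 -10 0 0 0; 0.7 0 0 -20 0 0 0; 0.7 0 0 -30 0 0 0; 1 0 0 -40 0 0 0; 1 0 0 -40 0 0 0; 1 0 0 -40 0 0 0; 1 0 0 0 0 0 0; 1 0 0 0 0 0 0"

```text
time_s: 12.85
position: [0.6092, -0.2397, 0.1987]
tool_rot: [[-0.141, 0.99, 0.005], [0.99, 0.141, -0.004], [-0.005, 0.005, -1.0]]
ft_force: [-1.3, -0.4, -0.4]
grip_width: 0.0854
gripper_force: 0.0
```

Run:
```python
from h import *
p=shot('wrist');P=cloud(p);H=hue(p);o=env.observe();print(o['position'])
q,_=pocket(-1,.004)
R=np.c_[np.r_[tx,0],np.r_[ty,0],[0,0,1]]
mod=lambda v:BAR@np.c_[[np.cos(np.radians(v[2])),np.sin(np.radians(v[2])),0],[-np.sin(np.radians(v[2])),np.cos(np.radians(v[2])),0],[0,0,1]].T+[v[0],v[1],.004]
uv=proj(p,mod([*q[:2],TY]));print(uv.min(0),uv.max(0))
s=cv2.dilate((hull_mask(p,mod([*q[:2],TY]))>0).astype(np.uint8),np.ones((25,25)))>0
m=biggest(s&(H[...,1]>95)&(p['img'].max(2)>45)&(P[...,2]>.004)).astype(np.uint8);m=cv2.morphologyEx(m,cv2.MORPH_CLOSE,np.ones((9,9)))
print(q,m.sum(),*fit(p,m.astype(float),mod,[*q[:2],TY],np.array([.003,.003,2])),'top z',np.nanmedian(P[m>0][:,2]))
# go to stand b: via waypoint
x=o['position'];g,Rg=grasp(B,1,.095)
s=plan([(g+[0,0,.06],Rg),(g,Rg)],g=1)
```

```text
[ 0.60852052 -0.23930135  0.19628445]
[235.93598903 115.55403669] [277.69606369 224.01667806]
[ 0.60900189 -0.2361279   0.004     ] 4274 [ 0.60808413 -0.23796774 98.34220079] 132.37254901960785 top z 0.03952353062956454
1 31.1 -4.1 -1.3 -0.0259 -0.0314 -0.1035; 1 31.2 -0.8 -2.4 -0.0259 -0.0314 -0.1035; 1 31.1 2.5 -3.3 -0.0259 -0.0314 -0.1035; 1 30.5 5.8 -4.2 -0.0259 -0.0314 -0.1035; 1 29.6 9 -4.9 -0.0259 -0.0314 -0.1035; 1 28.3 12.2 -5.6 -0.026 -0.0314 -0.1035; 1 26.7 15.2 -6.1 -0.026 -0.0313 -0.1035; 1 24.8 18 -6.5 -0.0259 -0.0314 -0.1035
1 22.6 20.7 -6.7 -0.026 -0.0313 -0.1035; 1 20.2 23.1 -6.8 -0.0259 -0.0314 -0.1035; 1 17.4 25.2 -6.8 -0.026 -0.0313 -0.1035; 1 14.6 27 -6.6 -0.0259 -0.0314 -0.1035; 1 11.5 28.4 -6.2 -0.026 -0.0313 -0.1035; 1 14.1 0 26.4 0 -0 -0; 1 14.1 0 26.5 0 -0 -0
```

bar_a is measured 2 mm and 0.3° from its spot, top at 39.5 mm, so it is flat on the floor. Now bar_b.

Request:
servo_tool --deltas "1 31 -4 -1.3 -0.026 -0.0314 -0.1035; 1 31 -1 -2.4 -0.026 -0.0314 -0.1035; 1 31 2.5 -3.3 -0.026 -0.0314 -0.1035; 1 30.5 6 -4.2 -0.026 -0.0314 -0.1035; 1 29.6 9 -5 -0.026 -0.0314 -0.1035; 1 28.3 12 -5.6 -0.026 -0.0314 -0.1035; 1 26.7 15 -6 -0.026 -0.0314 -0.1035; 1 25 18 -6.5 -0.026 -0.0314 -0.1035"

```text
time_s: 13.57
position: [0.5397, 0.003, 0.2045]
tool_rot: [[-0.786, 0.543, 0.295], [0.54, 0.836, -0.098], [-0.3, 0.082, -0.95]]
ft_force: [0.2, 1.3, 0.4]
grip_width: 0.0853
gripper_force: 0.0
```

Request:
servo_tool --deltas "1 22.6 20.7 -6.7 -0.026 -0.0314 -0.1035; 1 20 23 -6.8 -0.026 -0.0314 -0.1035; 1 17.4 25 -6.8 -0.026 -0.0314 -0.1035; 1 14.6 27 -6.6 -0.026 -0.0314 -0.1035; 1 11.5 28.4 -6.2 -0.026 -0.0314 -0.1035; 1 0 0 0 0 0 0; 1 0 0 0 0 0 0"

```text
time_s: 14.15
position: [0.4979, 0.1531, 0.2111]
tool_rot: [[-0.882, 0.052, 0.468], [0.046, 0.999, -0.024], [-0.468, 0.001, -0.884]]
ft_force: [-0.3, -0.8, 0.1]
grip_width: 0.0853
gripper_force: 0.0
```

```bash
python3 -c "
from h import *
g,Rg=grasp(B,1,.095);print(env.observe()['position'],g)
plan([(g,Rg)])"
```

```text
[0.49789837 0.15306693 0.21106271] [0.49933122 0.15301299 0.15280858]
1 13 -0 26.1 0.0008 -0.0015 0.0008; 1 13 -0 26 0.0008 -0.0015 0.0008
```

```bash
python3 -c "
from h import *
b=np.array(B)+U*.002
s=plan([grasp(b,1,.095)]);print();plan([grasp(b,1,.011)],start=s)"
```

```text
1 12 -0 26.1 0.0008 -0.0015 0.0008; 1 12 -0 26 0.0008 -0.0015 0.0008

1 0 -0 28 -0 -0 0; 1 0 -0 28 -0 -0 0; 1 0 -0 28 -0 -0 0
```

Request:
servo_tool --deltas "1 12 0 26 0.0008 -0.0015 0.0008; 1 12 0 26 0.0008 -0.0015 0.0008; 1 0 0 28 0 0 0; 1 0 0 28 0 0 0; 1 0 0 16 0 0 0; 1 0 0 12 0 0 0; 1 0 0 0 0 0 0; 1 0 0 0 0 0 0"

```text
time_s: 14.82
position: [0.5422, 0.1487, 0.0802]
tool_rot: [[-0.881, 0.058, 0.47], [0.051, 0.998, -0.027], [-0.471, 0.0, -0.882]]
ft_force: [0.1, 0.4, -0.1]
grip_width: 0.0854
gripper_force: 0.0
```

Request:
servo_tool --deltas "0.3 0 0 0 0 0 0; 0.3 0 0 0 0 0 0; 0.3 0 0 0 0 0 0; 0.3 0 0 0 0 0 0; 0.2 0 0 0 0 0 0; 0.2 0 0 0 0 0 0; 0.2 0 0 0 0 0 0" --newtons 50

```text
time_s: 15.4
position: [0.5421, 0.1497, 0.0821]
tool_rot: [[-0.879, 0.056, 0.474], [0.05, 0.998, -0.026], [-0.474, 0.0, -0.88]]
ft_force: [-3.4, -1.2, 6.6]
grip_width: 0.043
gripper_force: 51.8
```

Request:
servo_tool --deltas "0.2 0 0 -10 0 0 0; 0.2 -8 0 -22 0 0 0; 0.2 -12 0 -33 0 0 0; 0.2 -12 0 -33 0 0 0; 0.2 -12 0 -33 0 0 0; 0.2 0 0 0 0 0 0"

```text
time_s: 15.9
position: [0.52, 0.1516, 0.225]
tool_rot: [[-0.874, 0.055, 0.483], [0.05, 0.998, -0.025], [-0.484, 0.002, -0.875]]
ft_force: [0.4, 0.7, -0.7]
grip_width: 0.0434
gripper_force: 51.6
```

```bash
python3 -c "
from h import *
q,R=pocket(1,.20);print(q);plan([(q,R)],g=.2,vmax=26)"
```

```text
[ 0.45059811 -0.2586721   0.2       ]
0.2 3.1 -24.3 -0.1 0.0205 0.0247 0.079; 0.2 1.1 -24.5 0.5 0.0205 0.0247 0.079; 0.2 -0.8 -24.5 1 0.0205 0.0247 0.079; 0.2 -2.8 -24.3 1.4 0.0205 0.0247 0.0789; 0.2 -4.7 -24 1.8 0.0205 0.0247 0.079; 0.2 -6.6 -23.5 2.2 0.0205 0.0247 0.0789; 0.2 -8.5 -22.9 2.5 0.0205 0.0247 0.079; 0.2 -10.4 -22.1 2.7 0.0205 0.0247 0.0789
0.2 -12.1 -21.1 2.8 0.0205 0.0248 0.0789; 0.2 -13.8 -20 3 0.0205 0.0247 0.079; 0.2 -15.4 -18.8 3 0.0205 0.0248 0.0789; 0.2 -17 -17.5 3 0.0205 0.0247 0.079; 0.2 -18.3 -16 2.8 0.0205 0.0248 0.0789; 0.2 -19.6 -14.5 2.7 0.0205 0.0247 0.079; 0.2 -20.8 -12.8 2.5 0.0205 0.0248 0.0789; 0.2 -21.8 -11.1 2.2 0.0205 0.0247 0.079
0.2 -22.6 -9.2 1.8 0.0205 0.0248 0.0789
```

Request:
servo_tool --deltas "0.2 3 -24.3 0 0.0205 0.0247 0.079; 0.2 1 -24.5 0.5 0.0205 0.0247 0.079; 0.2 -1 -24.5 1 0.0205 0.0247 0.079; 0.2 -3 -24.3 1.4 0.0205 0.0247 0.079; 0.2 -5 -24 1.8 0.0205 0.0247 0.079; 0.2 -6.6 -23.5 2.2 0.0205 0.0247 0.079; 0.2 -8.5 -23 2.5 0.0205 0.0247 0.079; 0.2 -10.4 -22 2.7 0.0205 0.0247 0.079"

```text
time_s: 16.57
position: [0.4857, -0.0431, 0.2061]
tool_rot: [[-0.721, 0.648, 0.246], [0.644, 0.757, -0.105], [-0.254, 0.083, -0.964]]
ft_force: [0.2, -0.3, -2.0]
grip_width: 0.0427
gripper_force: 51.6
```

Request:
servo_tool --deltas "0.2 -12 -21 2.8 0.0205 0.0247 0.079; 0.2 -14 -20 3 0.0205 0.0247 0.079; 0.2 -15.4 -19 3 0.0205 0.0247 0.079; 0.2 -17 -17.5 3 0.0205 0.0247 0.079; 0.2 -18.3 -16 2.8 0.0205 0.0247 0.079; 0.2 -19.6 -14.5 2.7 0.0205 0.0247 0.079; 0.2 -21 -13 2.5 0.0205 0.0247 0.079; 0.2 -22 -11 2.2 0.0205 0.0247 0.079"

```text
time_s: 17.23
position: [0.453, -0.2365, 0.1951]
tool_rot: [[-0.213, 0.977, 0.011], [0.977, 0.214, -0.021], [-0.023, 0.007, -1.0]]
ft_force: [0.7, 0.9, -1.3]
grip_width: 0.0431
gripper_force: 51.6
```

Request:
servo_tool --deltas "0.2 -22.6 -9 1.8 0.0205 0.0247 0.079; 0.2 0 0 0 0 0 0; 0.2 0 0 0 0 0 0; 0.2 0 0 0 0 0 0"

```text
time_s: 17.57
position: [0.4496, -0.2592, 0.1938]
tool_rot: [[-0.14, 0.99, -0.012], [0.99, 0.14, -0.001], [0.001, -0.012, -1.0]]
ft_force: [-0.1, -0.3, -2.5]
grip_width: 0.0432
gripper_force: 51.6
```

Run:
```python
from hold import *
o=env.observe();p=shot('wrist');v=hold(p,o);np.savez('w_hold2.npz',**{k:p[k] for k in('img','depth','K','T','Dv')})
cv2.imwrite('pics/w_hold2.png',p['img'][...,::-1])
I=p['img'].astype(int);print([(r,*I[r,257].tolist()) for r in range(128,156,2)])
plan([pocket(1,.12)],g=.2,vmax=25)
```

```text
top z med/lo 0.2172188053377584 0.216468559480025 tcp z 0.1938063338567574
bar origin in tool frame: along 0.003951182309552699 bar-y 0.0006639680122569681 yaw -0.80968820830233 res 168.22745098039218 7795
[(128, 56, 53, 52), (130, 57, 55, 53), (132, 57, 54, 52), (134, 58, 52, 51), (136, 54, 34, 25), (138, 54, 31, 17), (140, 53, 30, 18), (142, 53, 31, 20), (144, 56, 33, 20), (146, 89, 51, 30), (148, 101, 59, 36), (150, 100, 58, 34), (152, 100, 58, 35), (154, 99, 58, 34)]
0.2 0 0.6 24.7 -0.0039 -0.0002 0; 0.2 0 0.5 24.7 -0.0039 -0.0002 0; 0.2 0 0.4 24.6 -0.0039 -0.0001 0
```

View pics/w_hold2.png

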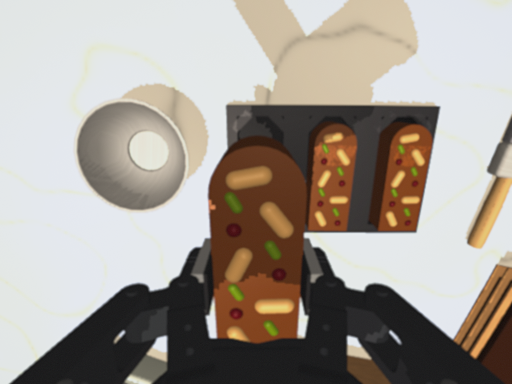

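All three round ends point up in the view, with bar_b held at (257,240), round tip at (257,136). The left pocket is under it, and bar_a and bar_c lie flat at (405,175) and (333,178). I'll lower it.

```bash
python3 -c "
from h import *
q,R=pocket(1,.05);q[:2]-=.0026*tx;print(q);plan([(q,R)],g=.2,vmax=26)"
```

```text
[ 0.45096445 -0.26124616  0.05      ]
0.2 -0.4 0.4 24 -0.002 -0.0001 0; 0.2 -0.4 0.4 24 -0.0019 -0.0001 0; 0.2 -0.5 0.3 24 -0.002 -0.0001 0; 0.2 -0.4 0.3 24 -0.0019 -0.0001 0; 0.2 -0.5 0.3 24 -0.002 -0.0001 0; 0.2 -0.4 0.2 24 -0.0019 -0 0
```

Request:
servo_tool --deltas "0.2 -0.4 0.4 24 -0.002 0 0; 0.2 -0.4 0.4 24 -0.002 0 0; 0.2 -0.5 0.3 24 -0.002 0 0; 0.2 -0.4 0.3 24 -0.002 0 0; 0.2 -0.5 0.3 24 -0.002 0 0; 0.2 -0.4 0.2 22 -0.002 0 0; 0.2 0 0 0 0 0 0; 0.2 0 0 0 0 0 0"

```text
time_s: 18.28
position: [0.4512, -0.2614, 0.0522]
tool_rot: [[-0.141, 0.99, -0.001], [0.99, 0.141, 0.001], [0.001, -0.0, -1.0]]
ft_force: [0.3, -0.5, -2.4]
grip_width: 0.0429
gripper_force: 51.8
```

```bash
python3 -c "
from h import *
o=env.observe();print(o['position'])
q,R=pocket(1,.022);q[:2]-=.0026*tx;print(q);plan([(q,R)],g=.2,vmax=8)"
```

```text
[ 0.45118701 -0.26141786  0.0522035 ]
[ 0.45096445 -0.26124616  0.022     ]
0.2 0 -0 7.6 -0.0001 -0.0003 -0; 0.2 0.1 -0.1 7.5 -0.0001 -0.0003 -0.0001; 0.2 0 -0 7.6 -0.0001 -0.0003 -0; 0.2 0.1 -0.1 7.5 -0.0002 -0.0002 -0.0001
```

Request:
servo_tool --deltas "0.2 0 0 8 0 0 0; 0.2 0 0 8 0 0 0; 0.2 0 0 7 0 0 0; 0.2 0 0 7 0 0 0; 0.2 0 0 0 0 0 0; 0.2 0 0 0 0 0 0"

```text
time_s: 18.78
position: [0.4511, -0.2624, 0.0218]
tool_rot: [[-0.139, 0.99, -0.0], [0.99, 0.139, 0.001], [0.001, -0.0, -1.0]]
ft_force: [-0.3, -0.5, -2.6]
grip_width: 0.043
gripper_force: 52.0
```

Request:
servo_tool --deltas "0.2 0 0 2 0 0 0; 0.2 0 0 0 0 0 0; 0.2 0 0 0 0 0 0"

```text
time_s: 19.03
position: [0.4513, -0.2625, 0.0202]
tool_rot: [[-0.139, 0.99, 0.001], [0.99, 0.139, -0.0], [-0.0, 0.001, -1.0]]
ft_force: [0.4, 0.1, -2.5]
grip_width: 0.043
gripper_force: 52.0
```

Request:
servo_tool --deltas "0.2 0 0 1.5 0 0 0; 0.2 0 0 0 0 0 0; 0.2 0 0 0 0 0 0"

```text
time_s: 19.28
position: [0.4512, -0.2624, 0.0186]
tool_rot: [[-0.139, 0.99, 0.0], [0.99, 0.139, 0.0], [0.0, 0.0, -1.0]]
ft_force: [-0.0, 0.5, -2.2]
grip_width: 0.0431
gripper_force: 52.0
```

Request:
servo_tool --deltas "0.2 0 0 1.5 0 0 0; 0.2 0 0 0 0 0 0; 0.2 0 0 0 0 0 0"

```text
time_s: 19.53
position: [0.4512, -0.2624, 0.017]
tool_rot: [[-0.139, 0.99, 0.0], [0.99, 0.139, 0.0], [0.0, 0.0, -1.0]]
ft_force: [-0.2, 0.1, -2.4]
grip_width: 0.043
gripper_force: 52.0
```

Request:
servo_tool --deltas "0.2 0 0 1 0 0 0; 0.2 0 0 0 0 0 0; 0.2 0 0 0 0 0 0"

```text
time_s: 19.78
position: [0.4513, -0.2624, 0.0164]
tool_rot: [[-0.139, 0.99, 0.001], [0.99, 0.139, -0.0], [-0.0, 0.001, -1.0]]
ft_force: [-1.3, 2.5, 3.7]
grip_width: 0.0431
gripper_force: 52.6
```

Request:
servo_tool --deltas "0.2 0 0 0.7 0 0 0; 0.2 0 0 0 0 0 0; 0.2 0 0 0 0 0 0; 0.2 0 0 0 0 0 0"

```text
time_s: 20.12
position: [0.4513, -0.2624, 0.0164]
tool_rot: [[-0.139, 0.99, 0.001], [0.99, 0.139, -0.001], [-0.001, 0.001, -1.0]]
ft_force: [-2.7, 3.0, 13.3]
grip_width: 0.0434
gripper_force: 53.7
```

Request:
servo_tool --deltas "0.2 0 0 -1 0 0 0; 0.2 0 0 0 0 0 0; 0.7 0 0 0 0 0 0; 0.7 0 0 0 0 0 0; 0.7 0 0 0 0 0 0; 0.7 0 0 0 0 0 0"

```text
time_s: 20.62
position: [0.4513, -0.2625, 0.0163]
tool_rot: [[-0.139, 0.99, 0.0], [0.99, 0.139, 0.0], [-0.0, 0.0, -1.0]]
ft_force: [-0.0, 0.3, -0.6]
grip_width: 0.0597
gripper_force: 0.0
```

Request:
servo_tool --deltas "0.7 0 0 -10 0 0 0; 0.7 0 0 -20 0 0 0; 0.7 0 0 -30 0 0 0; 1 0 0 -40 0 0 0; 1 0 0 -40 0 0 0; 1 0 0 -40 0 0 0; 1 0 0 0 0 0 0; 1 0 0 0 0 0 0"

```text
time_s: 21.28
position: [0.4516, -0.2628, 0.1989]
tool_rot: [[-0.139, 0.99, 0.004], [0.99, 0.139, -0.004], [-0.004, 0.004, -1.0]]
ft_force: [-0.8, 0.3, -0.3]
grip_width: 0.0853
gripper_force: 0.0
```

Run:
```python
from h import *
p=shot('wrist');P=cloud(p);H=hue(p);cv2.imwrite('pics/w_end.png',p['img'][...,::-1])
mod=lambda v:BAR@np.c_[[np.cos(np.radians(v[2])),np.sin(np.radians(v[2])),0],[-np.sin(np.radians(v[2])),np.cos(np.radians(v[2])),0],[0,0,1]].T+[v[0],v[1],.004]
for k in(1,0,-1):
    q,_=pocket(k,.004)
    s=cv2.dilate((hull_mask(p,mod([*q[:2],TY]))>0).astype(np.uint8),np.ones((15,15)))>0
    m=biggest(s&(H[...,1]>95)&(p['img'].max(2)>45)).astype(np.uint8);m=cv2.morphologyEx(m,cv2.MORPH_CLOSE,np.ones((9,9)))
    v,r=fit(p,m.astype(float),mod,[*q[:2],TY],np.array([.003,.003,2]))
    d=(v[:2]-q[:2])*1000;print(k,m.sum(),round(r),'along',d@tx,'across',d@ty,'yaw',v[2]-TY,'top z',np.nanmedian(P[m>0][:,2]))
```

```text
1 4329 178 along 0.5174996052746489 across 0.09797808720982747 yaw -0.3744867269884935 top z 0.039537055557148815
0 4658 96 along -1.5354097711720058 across 1.0378990044269083 yaw -0.9029527663348347 top z 0.03939362746414965
-1 5159 227 along -1.4428789689826498 across 1.048358891538443 yaw -0.44552790141715093 top z 0.03921536280827051
```

View pics/w_end.png

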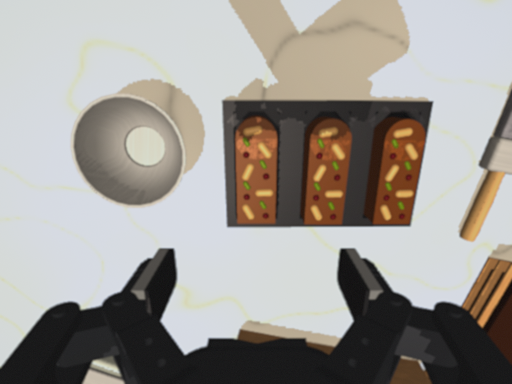

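The three bars lie the same way in the tray, round ends up at (256,120), (330,121) and (405,121). All are flat with tops at 39 mm and within 2 mm of their spots. Handing in.

```bash
python3 -c "
from rig import env
print(env.close_job())"
```

```text
the job is handed in; nothing more can be done
None
```

The job is handed in, with no verdict returned: bar_a is in the right pocket and bar_b in the left. Both are nuts up with the round end in the cut-cornered end, each held down to the pocket floor before release. I measured both within about 2 mm of their spots after release.

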